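# Lock the travel frame with the flat driver

## Robot

A 6-joint arm with a two-finger parallel gripper is mounted at the origin on the work surface. World frame = base frame: x ahead of the robot, y to its left, z up, the work surface at z = 0. Lengths are in mm, angles in rad, forces in N, time in s.
With the tool pointing down it reaches from about 325 to 900 mm from the base axis. Payload 6.1 kg.
Tool frame: the origin (TCP) lies midway between the tips of the shut fingers; the grasp point (between the pads) lies 19 mm behind it; z points along the fingers, y is the direction in which the jaws open and shut (so a half turn about z gives the same grasp; the last joint's range is limited). The gripper opens to 87 mm and grips with 3 to 60 N. Pads are 19 mm wide; open, the fingers measure 117 mm over their backs; the gripper's body (75 mm by 190 mm) begins 51 mm behind the grasp point.
Start: joints at [1.011, 0.22, 1.526, -0, 1.395, -0.126], TCP at [262.699, 567.102, 222.538] pointing down, gripper open.
Joint ranges: [-2.98, 2.98], [-0.91, 2.08], [0.09, 2.57], [-1.24, 4.39], [0.2, 2.65], [-2.68, 2.68]. Speed limits (rad/s): [2.57, 2.57, 3.01, 3.14, 3.14, 3.14].

## Interface

Orientations are given as a rotation vector (axis times angle).
In Python, from station import manip gives the robot as it stands. The module is installed in compiled form; this text tells all that it offers.
- The arm moves only by the tool jog_arm, never from a script. Its argument "increments" is a list of rows, each a list of 5 numbers: the closure, from 0 (fully open) to 1 (shut), then the shift along the tool's x, y, z in units of 25 mm (1.0 is 25 mm), then the turn about the tool's z in rad. A call has 1 to 12 rows; each row shifts and turns the pose as measured when the row begins, along the tool's axes as they then stand; what a row does not reach is not made up. A row lasts 1/8 s, in which the tool goes at most 62.5 mm and 10.7 degrees, less where a joint would pass 70% of its speed; a pose out of reach is approached as far as the arm can. A call is refused whole if a number of a shift passes 1 or a number of a turn 0.188, either way. A call with a gripper value outside its range is refused whole. The fingers move at their own pace and stop on an object; "squeeze" is the grip in N (left out, the last holds). Time passes only in rows, so rows that do not move let the fingers close. It gives the time, the measured TCP pose, the force and the opening at its end, in the units of the state.
- manip.state(): the state, without advancing time (a new reading comes with each control period).
- manip.read_camera(name): name is "side" or "top"; returns the picture (480x640x3 uint8, red, green, blue); there is no depth.
- manip.camera_params(name): a dict with "fov_y" (degrees; the focal length in pixels is half the picture's height over the tangent of half this angle, whatever the lens; pixels are square), "cx", "cy" (the principal point, pixels), "view" (4x4, takes a point from world to camera coordinates). Camera axes: x right, y down, z forward; pixel columns grow to the right and rows downward; lengths in mm; the calibration is good to about 2 mm. A picture is of the moment at which its call begins. camera_params takes no time and is no camera call.
- manip.hand_in(): hands the job in, once; it reports no verdict.
The state is a dict: "time_s": time; "joint_positions": joint angles; "joint_vel": joint speeds; "joint_torque": joint torques, N m; "tool_pos": TCP position; "tcp_rot": TCP orientation; "contact_force": force on the tool from outside, world axes, zero at the start; "ft_torque": the same for the moment, N m; "opening": opening from 0.0 (shut) to 1.0 (fully open).
Only numpy, scipy, OpenCV 4.12 (cv2) and the standard library are available. Lean on these libraries where they do the work, as an engineer would, in place of code of your own. Each camera call takes 0.05 s, during which the arm holds its last target.

## Task

A painting is packed face down in a wooden travel frame, and of the three slotted turn-locks along the frame's near rail one is still open, its steel tab lying along the rail. Take the flat screwdriver with the rectangular wooden handle from the tool rack, set its blade in the slot of that open lock and, keeping the blade seated, turn it clockwise (seen from above) as far as it goes, so that its tab points in over the backing board like the others. Then hang the screwdriver back upright in the rack hole it came from and let go.

Things in the scene. Friction and masses are not known exactly. Their poses are not given: they have to be found in the camera images.
- driver_grip (a point): Centre of the rectangular wooden handle (34 mm along x, 24 along y, 34 mm up and down) of the flat screwdriver, upright in a rack. z runs up the driver. Below: a round guard of 46 mm diameter, its underside 42 mm below here; 10 mm shank; blade edge 107 mm below. Beside it, 90 or 180 mm off, hang an awl (bulb handle) and a palette knife (slim handle). 0.14 kg.
- driver_tip (a point): Middle of the driver's blade edge, 107 mm below the handle centre, same axes: x along the blade's 18 mm width (the handle's wide way), y its 4 mm thickness. The guard rests on the rack, a light wooden bridge: three 30 mm holes, 90 mm apart in a row, through a 12 mm plate whose top is 90 mm above the table. Lift the blade clear of the plate to take it out or hang it back.
- lock_slot (a point): Centre of the slot floor, on the axis, of the open lock: round steel head, 40 mm across, with a tab reaching 51 mm from the axis. x is along slot and tab, to the tab's end; z up. The slot crosses the head, 12 mm deep: 6 mm wide in its lower half, flaring to 18 mm at the top. The frame is fixed, 30 mm high. Two like locks, 110 or 220 mm off along the rail, are shut: tabs point away from the robot.
- lock (a joint): Turn of the open lock, rad: 0 with the tab along the rail, to the robot's left; grows clockwise seen from above to a firm stop at 1.571, tab square in over the brown backing board. Starts at 0.15 to 0.5. It stays where left and takes about 0.1 N m. The blade has about 0.1 rad of play each way in the slot.
Things that resemble listed ones, but are neither listed nor needed, are in the scene too. Leave any blue or yellow look-alike of the part that bears driver_grip alone.

How it is judged (in metres and radians):
On the way, in this order (a step that is already met when the one before it is completed fails the run):
1. the blade is down in the open lock's slot (edge within 5 mm of the slot floor, within 12 mm of the axis, in line with the slot to 0.3 rad) (z of driver_tip in the frame of lock_slot below 0.005 m and horizontal distance between driver_tip and lock_slot below 0.012 m and angle between the x axis of driver_tip and the x axis of lock_slot, either way round below 0.3 rad), for 0.1 s.
2. with the blade still in the slot, the lock is turned to its stop (beyond 1.35 rad) (z of driver_tip in the frame of lock_slot below 0.006 m and horizontal distance between driver_tip and lock_slot below 0.012 m and angle between the x axis of driver_tip and the x axis of lock_slot, either way round below 0.3 rad and value of joint lock above 1.35 rad), for 0.1 s.
At the end, for the whole second after the job is handed in: The lock stands beyond 1.35 rad (within about 12 degrees of its stop), and the screwdriver hangs at rest in its own rack hole again: its handle centre within 20 mm of where it started and its axis within 10 degrees of upright (value of joint lock above 1.35 rad and distance of driver_grip from where it was at the start of the episode below 0.02 m and angle between driver_grip's own z axis and vertical below 0.18 rad); the robot touches nothing.
It fails at once if the lock is turned (faster than 0.2 rad/s) while the blade is not in its slot (edge more than 12 mm above the slot floor or more than 20 mm from the axis) (velocity of joint lock above 0.2 rad/s and (z of driver_tip in the frame of lock_slot above 0.012 m or horizontal distance between driver_tip and lock_slot above 0.02 m)).
It also fails if it takes over 54 s, if anything falls off the work surface, if the arm or the gripper's body presses on something with over 40 N, if the wrist force passes 120 N, or if a joint passes its speed limit or range.

## Working session

There is one attempt and no reset: what is moved stays moved. The work goes in short steps, Python scripts to look and compute and a tool call to move; the robot and the scene stay as the last step left them, time stands still between calls to the robot, and variables do not carry over. Pictures are saved under pics/ and viewed, and the job is handed in when it is done.

Besides the shell and the picture viewer there is one more tool, called after "Request:" as a command line: name --pt "numbers of a row" for each row, then --argument value for the rest. jog_arm: Moves the arm, as the interface text tells. Its arguments: {"type":"object","properties":{"increments":{"type":"array"},"squeeze":{"type":"number"}},"required":["increments"]}

```bash
mkdir -p pics
python3 - <<'E'
from station import manip
import cv2, numpy as np
np.set_printoptions(precision=4,suppress=True)
print(manip.state())
for n in("side","top"):
    im=manip.read_camera(n); cv2.imwrite(f"pics/{n}0.png",im[:,:,::-1]); print(n,manip.camera_params(n))
E
```

```text
{'time_s': 0.0, 'joint_positions': array([ 1.0109,  0.2212,  1.5276, -0.    ,  1.3947, -0.1261]), 'joint_vel': array([ 0.0003, -0.0005, -0.0001, -0.001 ,  0.0001, -0.0016]), 'joint_torque': array([  0.0021, -49.4623, -38.7377,   0.0701,   0.0572,  -0.0001]), 'tool_pos': array([262.3599, 566.5917, 221.438 ]), 'tcp_rot': array([-0.6758, -3.0674,  0.0029]), 'contact_force': array([0.3646, 1.1346, 0.5835]), 'ft_torque': array([ 0.0366, -0.0281, -0.0311]), 'opening': 1.0045608417487266}
side {'fov_y': 50.57809513003117, 'cx': 320.1838776652751, 'cy': 240.73040339644942, 'view': array([[   0.7837,   -0.6207,    0.0231, -369.9394],
       [  -0.3249,   -0.4414,   -0.8364,  310.7735],
       [   0.5294,    0.648 ,   -0.5476,  994.4878],
       [   0.    ,    0.    ,    0.    ,    1.    ]])}
top {'fov_y': 52.80853656778474, 'cx': 320.9702578575004, 'cy': 244.82990346713387, 'view': array([[   0.0004,   -0.9998,   -0.0184,   97.7745],
       [  -0.9926,    0.0019,   -0.121 ,  526.0194],
       [   0.1211,    0.0183,   -0.9925, 1045.298 ],
       [   0.    ,    0.    ,    0.    ,    1.    ]])}
```

View pics/side0.png

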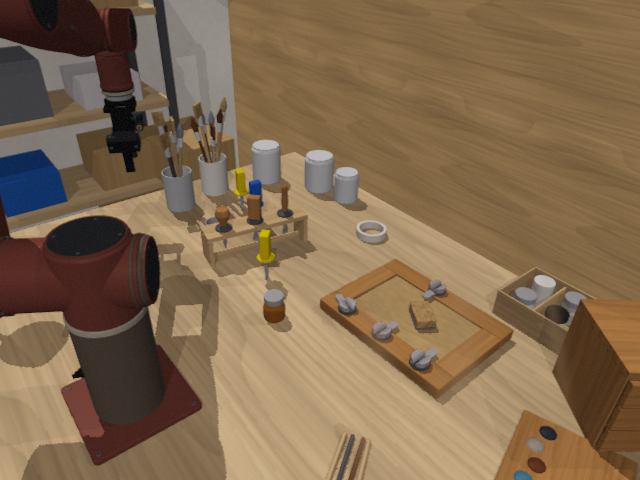

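View pics/top0.png

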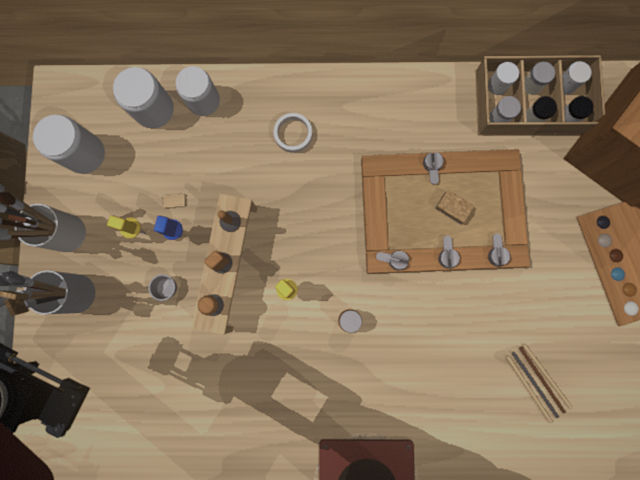

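Run:
```python
import cv2, numpy as np
t=cv2.imread("pics/top0.png");s=cv2.imread("pics/side0.png")
def c(im,x,y,w,h,k):return cv2.resize(im[y:y+h,x:x+w],None,fx=k,fy=k,interpolation=cv2.INTER_CUBIC)
a=c(t,180,190,80,60*2+30,4); b=c(t,360,225,80,60,5)
d=c(s,195,170,130,100,4)
e=c(s,325,270,60,60,5)
def st(*l):
    h=sum(i.shape[0] for i in l);w=max(i.shape[1] for i in l)
    o=np.zeros((h,w,3),np.uint8);y=0
    for i in l:o[y:y+i.shape[0],:i.shape[1]]=i;y+=i.shape[0]
    return o
print(a.shape,b.shape,d.shape)
cv2.imwrite("pics/c1.png",np.hstack([a[:600],st(b,e)[:600,:400]]))
cv2.imwrite("pics/c2.png",d)
```

```text
(600, 320, 3) (300, 400, 3) (400, 520, 3)
```

View pics/c1.png

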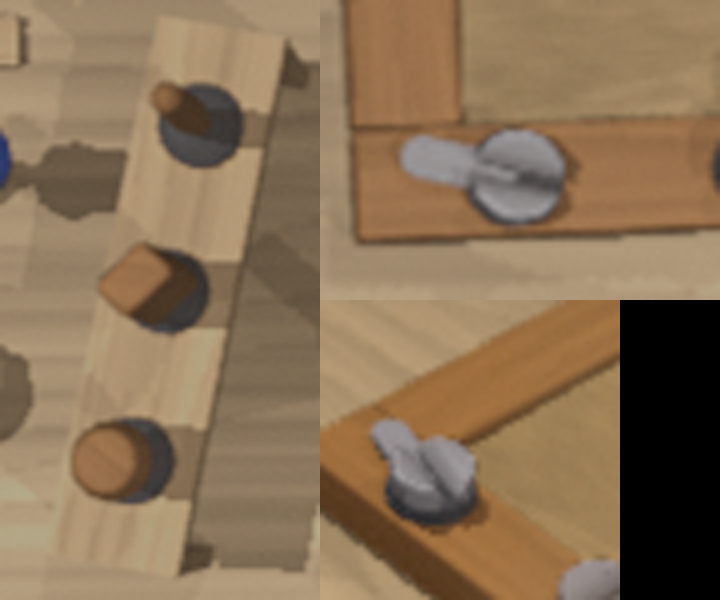

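View pics/c2.png

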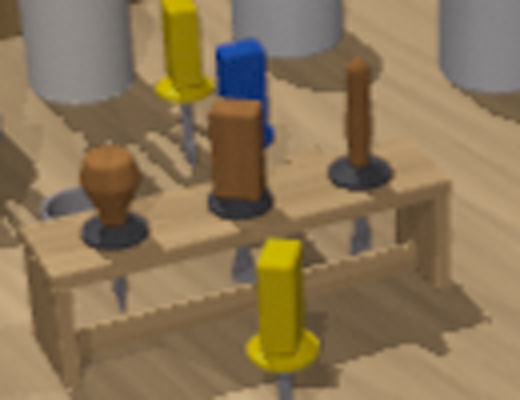

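Run:
```python
import cv2, numpy as np
t=cv2.imread("pics/top0.png");s=cv2.imread("pics/side0.png")
def c(im,x,y,w,h,k):return cv2.resize(im[y:y+h,x:x+w],None,fx=k,fy=k,interpolation=cv2.INTER_CUBIC)
a=c(t,200,245,36,36,10);b=c(s,240,185,36,42,10)
o=np.zeros((420,720,3),np.uint8);o[:360,:360]=a;o[:,360:]=b
cv2.imwrite("pics/c3.png",o)
a=c(t,370,240,50,40,14);cv2.imwrite("pics/c4.png",a)
```

```text
(no output)
```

View pics/c3.png

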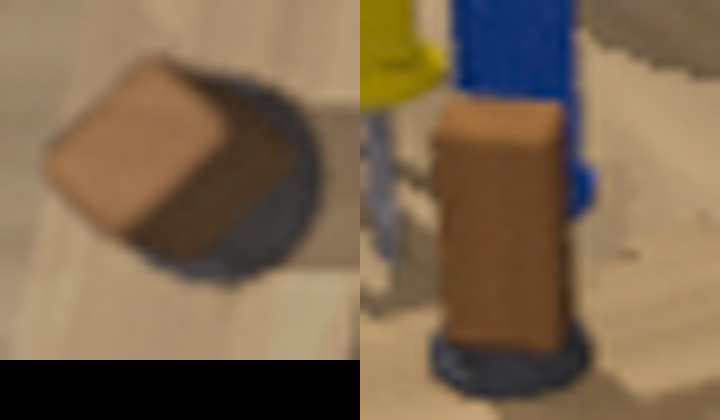

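View pics/c4.png

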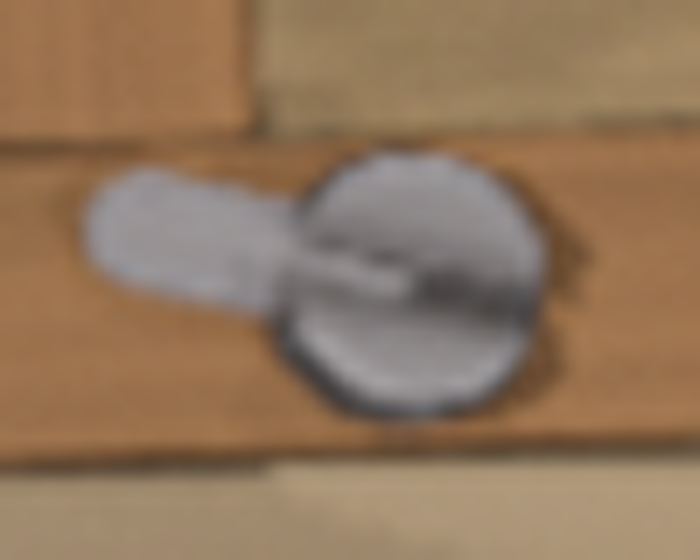

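```bash
cat > h.py <<'E'
from station import manip
import numpy as np, cv2
np.set_printoptions(precision=4,suppress=True)
def cam(n):
    p=manip.camera_params(n);f=240/np.tan(np.radians(p["fov_y"])/2);return p["view"],f,p["cx"],p["cy"]
def ray(n,u,v):
    V,f,cx,cy=cam(n);R=V[:3,:3];d=R.T@np.array([(u-cx)/f,(v-cy)/f,1]);return -R.T@V[:3,3],d/np.linalg.norm(d)
def onz(n,u,v,z):
    o,d=ray(n,u,v);return o+d*(z-o[2])/d[2]
def proj(n,P):
    V,f,cx,cy=cam(n);q=V[:3,:3]@np.asarray(P)+V[:3,3];return np.array([f*q[0]/q[2]+cx,f*q[1]/q[2]+cy])
def tri(a,b):
    o1,d1=ray("top",*a);o2,d2=ray("side",*b)
    M=np.stack([d1,-d2],1);s=np.linalg.lstsq(M,o2-o1,rcond=None)[0]
    p,q=o1+d1*s[0],o2+d2*s[1];return (p+q)/2,np.linalg.norm(p-q)
E
python3 - <<'E'
from h import *
C=np.array([[45,160],[155,55],[228,130],[125,238]])/10+[199.55,244.55]
# side: pic top-face: front-left (433-360,140), front-right(560-360,143), back-right(560-360,98), back-left (455-360,98)
S=np.array([[73,140],[198,143],[203,100],[92,97]])/10+[239.55,184.55]
for z in(149,157,160):
    P=np.array([onz("top",*c,z) for c in C]);print(z,P.mean(0),[np.linalg.norm(P[i]-P[i-3]) for i in range(4)],np.degrees(np.arctan2(*(P[1]-P[0])[1::-1])),np.degrees(np.arctan2(*(P[2]-P[3])[1::-1])))
print(tri(C.mean(0),S.mean(0)))
for z in(149,157):
    print("proj",[(proj("side",onz("top",*c,z))-[239.55,184.55])*10 for c in C])
# guard centre: top
g=np.array([225,178])/10+[199.55,244.55]
print("guard",onz("top",*g,95))
g=np.array([511-360,355])/10+[239.55,184.55]
print("guard side",onz("side",*g,96))
# lock
l=np.array([418,282])/14+[369.5,239.5];t=np.array([135,232])/14+[369.5,239.5]
ls=np.array([430-320,470-300])/5+[324.5,269.5]
print(tri(l,ls))
for z in(36,42,46): print(z,onz("top",*l,z),onz("side",*ls,z))
E
```

```text
149 [483.6986 309.3098 149.    ] [np.float64(29.97379094018246), np.float64(21.232054492195434), np.float64(29.350951362538225), np.float64(22.614793183534452)] -45.57912610257579 -42.90760066599153
157 [482.9595 307.3673 157.    ] [np.float64(29.722412464678005), np.float64(21.053989545364807), np.float64(29.10479639926232), np.float64(22.425131747459517)] -45.57912610257568 -42.90760066599136
160 [482.6823 306.6389 160.    ] [np.float64(29.628145536363885), np.float64(20.987215190303267), np.float64(29.012488288033865), np.float64(22.354008708931453)] -45.57912610257586 -42.90760066599135
(array([482.3549, 305.5981, 164.1059]), np.float64(0.17189566406824736))
proj [array([ 95.2462, 139.1296]), array([203.4803, 147.9931]), array([186.3787, 185.5939]), array([ 77.917 , 179.1771])]
proj [array([ 95.5065, 116.789 ]), array([203.3107, 125.5725]), array([186.2757, 162.7315]), array([ 78.2507, 156.3667])]
guard [481.8445 303.9469  95.    ]
guard side [477.3504 298.7937  96.    ]
(array([490.9971, -74.0968,  45.4777]), np.float64(1.3805109238042372))
36 [492.4208 -75.8745  36.    ] [498.0842 -65.6051  36.    ]
42 [491.8761 -75.0109  42.    ] [493.1916 -70.7878  42.    ]
46 [491.513  -74.4352  46.    ] [489.9299 -74.2428  46.    ]
```

Run:
```python
from h import *
ang=lambda d:np.degrees(np.arctan2(d[1],d[0]))
k=lambda u,v:np.array([u,v])/14+[369.5,239.5]
l=onz("top",*k(418,282),45.5)
for z in (34,38): 
  t=onz("top",*k(140,232),z); print("tab",z,t,ang(t-l),np.linalg.norm((t-l)[:2]))
a,b=onz("top",*k(300,256),42),onz("top",*k(535,302),42);print("slot",ang(a-b),(a+b)/2)
a,b=onz("top",*k(0,465),30),onz("top",*k(700,440),30);print("rail",ang(a-b))
# frame near edge long
a,b=onz("top",368,273,30),onz("top",528,267.5,30);print("rail",ang(a-b))
# driver edges
C=np.array([[45,160],[155,55],[228,130],[125,238]])/10+[199.55,244.55]
P=np.array([onz("top",*c,166) for c in C]);print(P.mean(0),[ang(P[1]-P[0]),ang(P[2]-P[3]),ang(P[1]-P[2])-90,ang(P[0]-P[3])-90])
# neighbour tops
print("knife top",tri((180+167/4-.5,190+97/4-.5),(195+357/4-.5,170+62/4-.5)))
print("awl top",tri((180+107/4-.5,190+463/4-.5),(195+109/4-.5,170+160/4-.5)))
# mask minAreaRect of handle top
im=cv2.imread("pics/top0.png");big=cv2.resize(im[245:281,200:236],None,fx=10,fy=10,interpolation=cv2.INTER_CUBIC)
hsv=cv2.cvtColor(big,cv2.COLOR_BGR2HSV);print(hsv[150,130],hsv[200,220],hsv[320,100])
m=((hsv[...,1]>95)&(hsv[...,2]>115)).astype(np.uint8)
cs=cv2.findContours(m,0,2)[0];c=max(cs,key=cv2.contourArea);print(cv2.minAreaRect(c))
```

```text
tab 34 [500.6054 -32.4197  34.    ] 77.86844426869541 43.04883383423023
tab 38 [500.2123 -32.0077  38.    ] 78.49049649778497 43.371629897133595
slot 78.74048642887728 [492.3513 -74.9284  42.    ]
rail 92.00264280933999
rail 91.92629755089911
[482.128 305.182 166.   ] [np.float64(-45.5791261025757), np.float64(-42.90760066599151), np.float64(-45.08936454078083), np.float64(-43.46001580594377)]
knife top (array([569.3202, 289.0857, 179.4954]), np.float64(0.5368877794102969))
awl top (array([392.8679, 321.1848, 147.2159]), np.float64(0.589189305498608))
[ 14 130 153] [ 14 127  76] [ 17  88 176]
((135.1046600341797, 141.3264923095703), (127.4617691040039, 195.9800567626953), 39.37759780883789)
```

```bash
cat >> h.py <<'E'
from scipy.spatial.transform import Rotation as Ro
def plan(x,y,z,psi=None):
    s=manip.state();R=Ro.from_rotvec(s["tcp_rot"]).as_matrix();p=s["tool_pos"]
    cur=np.degrees(np.arctan2(R[1,1],R[0,1]))
    print("t",s["time_s"],"tcp",p,"psi",cur,"toolz",R[:,2],"open",s["opening"],"F",s["contact_force"],"q",s["joint_positions"])
    dt=0
    if psi is not None: dt=np.radians((cur-psi+90)%180-90)
    R2=R@Ro.from_rotvec([0,0,dt]).as_matrix()
    print("turn",dt,"shift units after turn",R2.T@(np.array([x,y,z])-p)/25," before turn",R.T@(np.array([x,y,z])-p)/25)
E
python3 -c "
from h import *
plan(482,305,200,45.7)"
```

```text
t 0.1 tcp [262.4235 566.6304 221.5463] psi 65.14394399437313 toolz [-0.0009 -0.0015 -1.    ] open 0.9998018053046553 F [-0.0221  0.5685 -0.5138] q [ 1.0109  0.2212  1.5275 -0.      1.3947 -0.1261]
turn 0.33936084227518887 shift units after turn [-13.5947  -1.3542   0.8693]  before turn [-12.3686  -5.8024   0.8693]
```

Request:
jog_arm --pt "0.3 0 0 0 0.17" --pt "0.3 0 0 0 0.17" --pt "0.3 -0.6 0 0 0" --pt "0.3 -1 -0.1 0 0" --pt "0.3 -1 -0.1 0 0" --pt "0.3 -1 -0.1 0 0" --pt "0.3 -1 -0.1 0 0" --pt "0.3 -1 -0.1 0 0" --pt "0.3 -1 -0.1 0 0" --pt "0.3 -1 -0.1 0 0" --pt "0.3 -1 -0.1 0 0" --pt "0.3 -1 -0.1 0 0" --squeeze 40

```text
time_s: 1.6
tool_pos: [426.6, 369.8, 217.3]
tcp_rot: [-1.14, -2.927, 0.018]
contact_force: [0.4, 0.6, 0.2]
opening: 0.701
```

```bash
python3 -c "
from h import *
plan(482,305,200,45.7)"
```

```text
t 1.6 tcp [426.5748 369.7608 217.3189] psi 47.440198973660856 toolz [-0.0044 -0.0108 -0.9999] open 0.7013837797119395 F [0.3909 0.5548 0.1761] q [ 0.5785  0.0889  1.6837 -0.0067  1.3786 -0.2482]
turn 0.03037220173020796 shift units after turn [-3.3928 -0.298   0.7108]  before turn [-3.3822 -0.4009  0.7108]
```

Request:
jog_arm --pt "0.3 -1 -0.1 0 0.03" --pt "0.3 -1 -0.1 0.2 0" --pt "0.3 -1 -0.1 0.3 0" --pt "0.3 -0.5 0 0.2 0" --pt "0.3 0 0 0 0"

```text
time_s: 2.22
tool_pos: [488.1, 296.0, 198.9]
tcp_rot: [-1.166, -2.917, 0.022]
contact_force: [-0.3, 0.2, -0.3]
opening: 0.697
```

Run:
```python
from h import *
plan(482,305,123,45.7)
for n in("side","top"):
    im=manip.read_camera(n)[:,:,::-1]
    c=im[130:290,150:350] if n=="side" else im[180:340,120:320]
    cv2.imwrite(f"pics/{n}1.png",cv2.resize(c,None,fx=3,fy=3,interpolation=cv2.INTER_CUBIC))
```

```text
t 2.225 tcp [488.0914 296.0295 198.8582] psi 46.41306650995667 toolz [-0.0056 -0.0128 -0.9999] open 0.6970910112872811 F [-0.2684  0.1679 -0.3312] q [ 0.4128  0.119   1.6864 -0.0097  1.3464 -0.3951]
turn 0.01244535838444867 shift units after turn [0.4398 0.1263 3.0308]  before turn [0.4382 0.1318 3.0308]
```

View pics/side1.png

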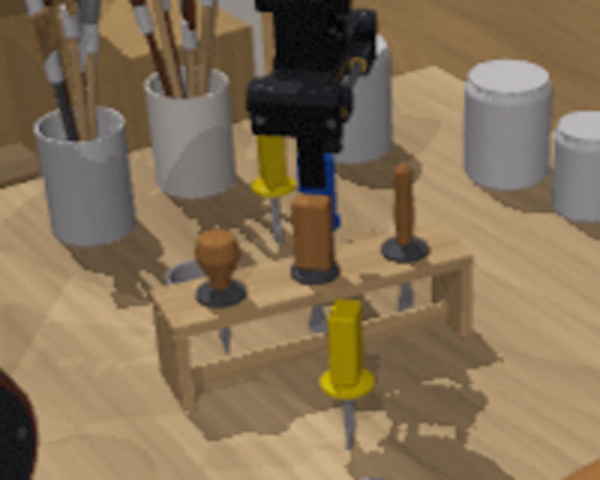

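View pics/top1.png

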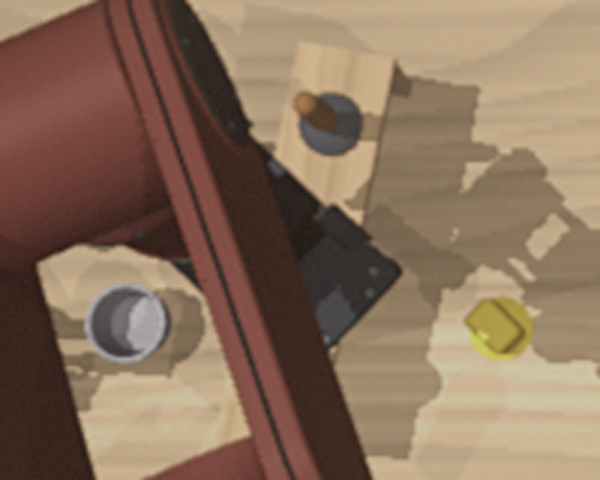

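The gripper is above the brown driver (side crop ~(312,230)), with the awl and knife clear on either side. Going down.

Request:
jog_arm --pt "0.3 0.4 0.15 0 0.01" --pt "0.3 0 0 0.4 0" --pt "0.3 0 0 0 0"

```text
time_s: 2.7
tool_pos: [481.3, 309.3, 189.2]
tcp_rot: [-1.175, -2.913, 0.019]
contact_force: [-0.1, -0.3, 1.0]
opening: 0.7
```

```bash
python3 -c "
from h import *
plan(482,305,123,45.7)"
```

```text
t 2.7 tcp [481.3396 309.2797 189.1888] psi 46.05619887475321 toolz [-0.0047 -0.0114 -0.9999] open 0.7001859955822621 F [-0.1105 -0.3108  0.9688] q [ 0.4383  0.1289  1.6942 -0.0086  1.3276 -0.3634]
turn 0.006216843156342316 shift units after turn [-0.1263 -0.0739  2.6492]  before turn [-0.1258 -0.0747  2.6492]
```

Request:
jog_arm --pt "0.3 -0.12 -0.07 0 0" --pt "0.3 0 0 0.6 0" --pt "0.3 0 0 0.6 0" --pt "0.3 0 0 0.6 0" --pt "0.3 0 0 0.6 0" --pt "0.3 0 0 0 0"

```text
time_s: 3.45
tool_pos: [480.9, 304.4, 123.3]
tcp_rot: [-1.174, -2.912, 0.023]
contact_force: [0.8, -0.4, 0.0]
opening: 0.696
```

```bash
python3 -c "
from h import *
plan(482,305,123,45.7)"
```

```text
t 3.45 tcp [480.9027 304.392  123.2512] psi 46.074924773184314 toolz [-0.0072 -0.0127 -0.9999] open 0.6964416005123015 F [ 0.7775 -0.4054  0.0354] q [ 0.431   0.19    1.7559 -0.0091  1.2076 -0.3699]
turn 0.0065436717393593 shift units after turn [-0.0144  0.0482  0.0094]  before turn [-0.0147  0.0481  0.0094]
```

Close.

Request:
jog_arm --pt "0.5 0 0 0 0" --pt "0.6 0 0 0 0" --pt "0.7 0 0 0 0" --pt "0.9 0 0 0 0" --pt "1 0 0 0 0" --pt "1 0 0 0 0" --pt "1 0 0 0 0" --squeeze 50

```text
time_s: 4.32
tool_pos: [482.3, 305.1, 125.3]
tcp_rot: [1.175, 2.913, -0.019]
contact_force: [-0.6, 0.5, -0.1]
opening: 0.271
```

Run:
```python
from h import *
plan(482,305,240,45.7)
im=manip.read_camera("side")[:,:,::-1]
cv2.imwrite(f"pics/side2.png",cv2.resize(im[130:290,150:350],None,fx=3,fy=3,interpolation=cv2.INTER_CUBIC))
```

```text
t 4.325 tcp [482.29   305.09   125.2584] psi 46.07425359614421 toolz [-0.0039 -0.0112 -0.9999] open 0.2708790164905063 F [-0.5735  0.4597 -0.1274] q [ 0.431   0.1884  1.7537 -0.0091  1.2078 -0.3699]
turn 0.006531957490145448 shift units after turn [-0.0172 -0.0599 -4.5893]  before turn [-0.0168 -0.06   -4.5893]
```

View pics/side2.png

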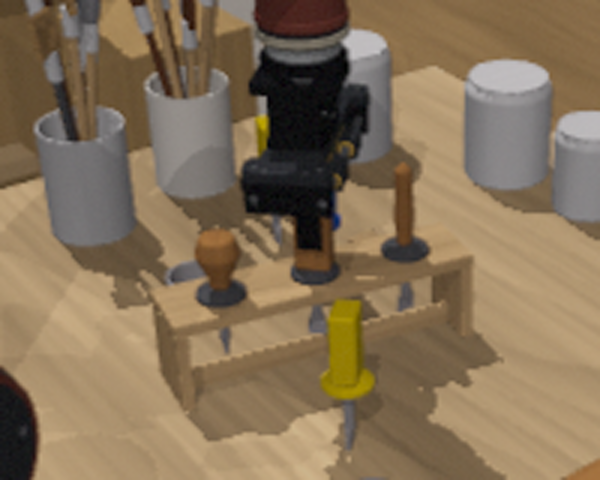

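The handle is held (opening 23.6 mm ≈ 24), with the guard still on the rack. Lifting straight up.

Request:
jog_arm --pt "1 0 0 -0.5 0" --pt "1 0 0 -1 0" --pt "1 0 0 -1 0" --pt "1 0 0 -1 0" --pt "1 0 0 -1 0" --pt "1 0 0 -1 0" --pt "1 0 0 -1 0" --pt "1 0 0 0 0"

```text
time_s: 5.38
tool_pos: [482.3, 306.7, 297.4]
tcp_rot: [1.174, 2.913, -0.018]
contact_force: [0.2, -0.2, -1.1]
opening: 0.271
```

Run:
```python
from h import *
plan(492,-75,270,-11.5)
print(tri((285,288),(265,234)))
im=manip.read_camera("side")[:,:,::-1]
cv2.imwrite(f"pics/side3.png",cv2.resize(im[80:280,150:400],None,fx=3,fy=3,interpolation=cv2.INTER_CUBIC))
```

```text
t 5.375 tcp [482.3235 306.7317 297.4184] psi 46.07775355044659 toolz [-0.0033 -0.0109 -0.9999] open 0.2711838870226402 F [ 0.2452 -0.2468 -1.1353] q [ 0.4336  0.061   1.5638 -0.0085  1.5244 -0.3702]
turn 1.0049213753571478 shift units after turn [-14.8723   3.4243   1.2622]  before turn [-10.8644 -10.718    1.2622]
(array([426.7261, 167.1757, 137.414 ]), np.float64(0.11750391314808258))
```

View pics/side3.png

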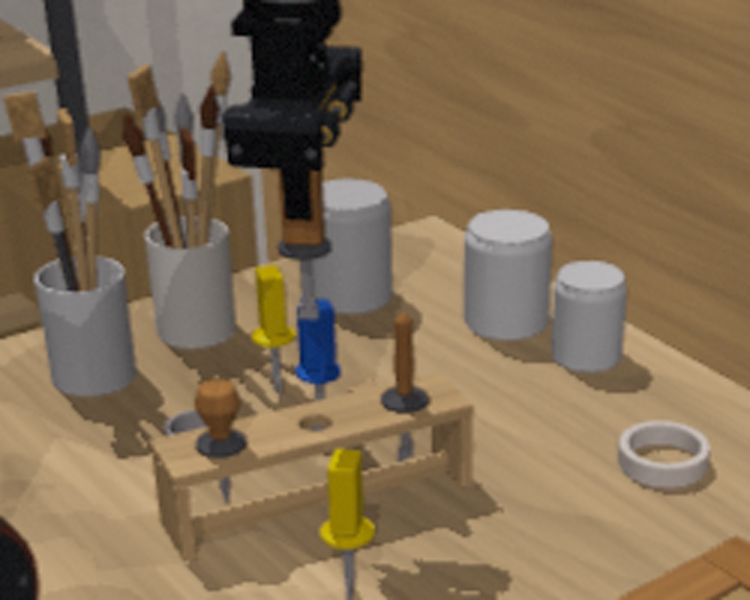

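The driver is out; the middle hole at about (315,421) in the crop is empty. Turning and travelling.

Request:
jog_arm --pt "1 0 0 0 0.17" --pt "1 0 0 0 0.17" --pt "1 0 0 0 0.17" --pt "1 0 0 0 0.17" --pt "1 0 0 0 0.17" --pt "1 0 0 0 0.15" --pt "1 -0.5 0.1 0 0" --pt "1 -1 0.23 0 0" --pt "1 -1 0.23 0 0" --pt "1 -1 0.23 0 0" --pt "1 -1 0.23 0 0" --pt "1 -1 0.23 0 0"

```text
time_s: 6.92
tool_pos: [473.4, 155.6, 280.3]
tcp_rot: [-2.436, -1.981, 0.063]
contact_force: [-0.5, 0.4, -0.9]
opening: 0.269
```

Request:
jog_arm --pt "1 -1 0.23 0 0" --pt "1 -1 0.23 0 0" --pt "1 -1 0.23 0 0" --pt "1 -1 0.23 0 0" --pt "1 -1 0.23 0 0" --pt "1 -1 0.23 0 0" --pt "1 0 0 0 0"

```text
time_s: 7.8
tool_pos: [472.1, -9.3, 277.9]
tcp_rot: [-2.411, -2.003, 0.076]
contact_force: [0.8, -0.2, -1.0]
opening: 0.272
```

Run:
```python
from h import *
plan(492,-75,230,-11.5)
```

```text
t 7.8 tcp [472.0819  -9.2621 277.8524] psi -10.583011174937983 toolz [-0.0415 -0.0262 -0.9988] open 0.27223004448279253 F [ 0.8092 -0.2234 -1.026 ] q [-0.1629 -0.15    1.8044 -0.0326  1.5239  0.0233]
turn 0.01600447420132655 shift units after turn [-2.3532  1.372   1.9475]  before turn [-2.3748  1.3342  1.9475]
```

```bash
cat >> h.py <<'E'
def ptip(x,y,z,psi):
    s=manip.state();R=Ro.from_rotvec(s["tcp_rot"]).as_matrix();p=s["tool_pos"];z0=R[:,2]
    tip=p+99.5*z0;cur=np.degrees(np.arctan2(R[1,1],R[0,1]))
    dt=np.radians((cur-psi+90)%180-90)
    d=np.array([x,y,z])-tip
    print("t",s["time_s"],"tip",tip,"psi",cur,"tilt",z0[:2],"F",s["contact_force"],"M",s["ft_torque"],"op",s["opening"],"q",s["joint_positions"])
    print("turn",dt,"shift before turn",R.T@d/25,"after",(R@Ro.from_rotvec([0,0,dt]).as_matrix()).T@d/25)
E
echo
```

Request:
jog_arm --pt "1 -0.5 0.3 0 0.01" --pt "1 -0.5 0.3 0 0" --pt "1 -0.5 0.3 0 0" --pt "1 -0.5 0.3 0 0" --pt "1 0 0 0 0" --pt "1 0 0 0 0"

```text
time_s: 8.55
tool_pos: [493.0, -67.1, 277.3]
tcp_rot: [-2.416, -1.994, 0.077]
contact_force: [0.2, 0.1, -1.2]
opening: 0.27
```

Run:
```python
from h import *
ptip(491.5,-74.5,70,-11.5)
```

```text
t 8.55 tip [488.6914 -69.563  177.932 ] psi -10.955405283945051 tilt [-0.0432 -0.0253] F [ 0.1882  0.1126 -1.1883] M [-0.0892  0.0052  0.0373] op 0.2704222812018025 q [-0.2689 -0.0868  1.7479 -0.0359  1.5154 -0.0757]
turn 0.009504970884122417 shift before turn [-0.0302  0.3102  4.312 ] after [-0.0273  0.3105  4.312 ]
```

Request:
jog_arm --pt "1 0 0.3 0.5 0.01" --pt "1 0 0 0.8 0" --pt "1 0 0 0.8 0" --pt "1 0 0 0.8 0" --pt "1 0 0 0.8 0" --pt "1 0 0 0.4 0" --pt "1 0 0 0 0"

```text
time_s: 9.43
tool_pos: [496.3, -68.5, 167.1]
tcp_rot: [-2.423, -1.982, 0.078]
contact_force: [0.1, -0.1, -1.1]
opening: 0.271
```

Run:
```python
from h import *
ptip(491.5,-74.5,55,-11.5)
a=manip.read_camera("side")[:,:,::-1];b=manip.read_camera("top")[:,:,::-1]
cv2.imwrite("pics/s4.png",cv2.resize(a[200:350,290:440],None,fx=4,fy=4,interpolation=cv2.INTER_CUBIC))
cv2.imwrite("pics/t4.png",cv2.resize(b[190:310,320:480],None,fx=4,fy=4,interpolation=cv2.INTER_CUBIC))
```

```text
t 9.425 tip [491.8177 -70.8389  67.7126] psi -11.463233621743564 tilt [-0.0448 -0.0239] F [ 0.1109 -0.0938 -1.0649] M [-0.0214  0.066  -0.0036] op 0.27149592069179385 q [-0.2704  0.0049  1.8688 -0.0363  1.3049 -0.0608]
turn 0.0006416943546083677 shift before turn [-0.1296  0.0366  0.5119] after [-0.1295  0.0367  0.5119]
```

View pics/s4.png

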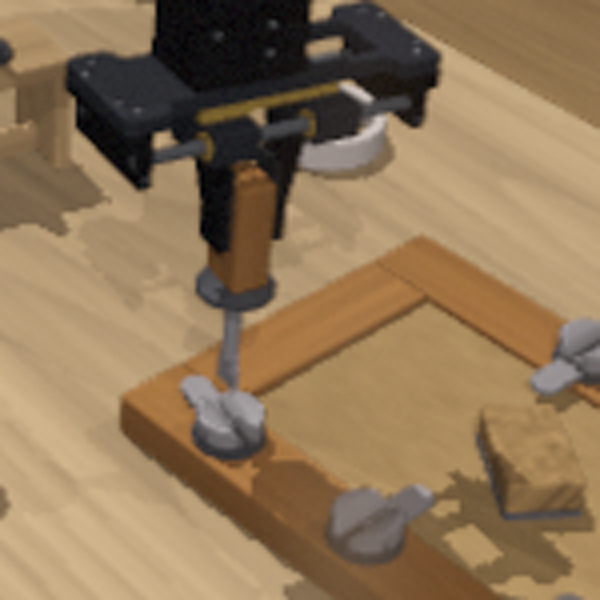

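View pics/t4.png

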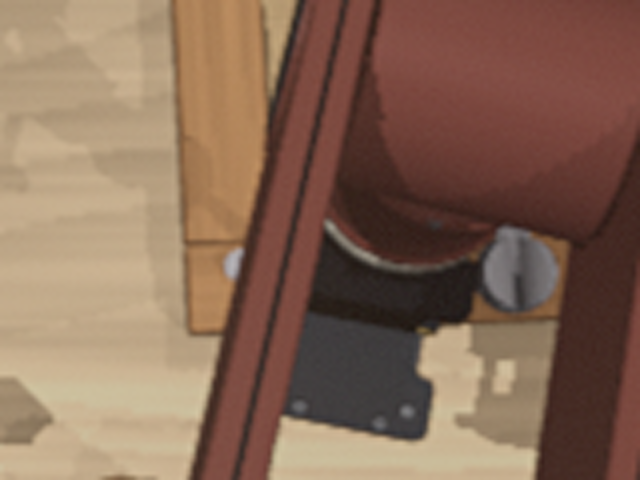

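Run:
```python
from h import *
f=lambda P:(proj("side",P)-[289.6,199.6])*4
print(f([491.8,-70.8,67.7]),f([491.5,-74.5,46]),f([491.5,-74.5,34]),f([491.5,-74.5,67.7]))
```

```text
[228.0847 382.2979] [229.932  414.7764] [228.8616 430.5615] [231.8982 385.7813]
```

Request:
jog_arm --pt "1 -0.13 0.04 0.2 0" --pt "1 0 0 0.3 0" --pt "1 0 0 0.2 0" --pt "1 0 0 0.2 0" --pt "1 0 0 0 0"

```text
time_s: 10.15
tool_pos: [497.7, -73.4, 146.3]
tcp_rot: [-2.427, -1.985, 0.073]
contact_force: [-0.4, 0.7, -1.9]
opening: 0.274
```

Run:
```python
from h import *
ptip(491.5,-74.5,36,-11.5)
a=manip.read_camera("side")[:,:,::-1]
cv2.imwrite("pics/s5.png",cv2.resize(a[230:330,300:400],None,fx=6,fy=6,interpolation=cv2.INTER_CUBIC))
```

```text
t 10.15 tip [493.8236 -75.9456  46.8984] psi -11.48066982297534 tilt [-0.0394 -0.0254] F [-0.3915  0.7091 -1.9476] M [-0.0639  0.0371 -0.0266] op 0.27404626822692824 q [-0.279   0.0275  1.8872 -0.0371  1.258  -0.0672]
turn 0.00033737523407361417 shift before turn [ 0.0525 -0.0879  0.4376] after [ 0.0525 -0.0879  0.4376]
```

View pics/s5.png

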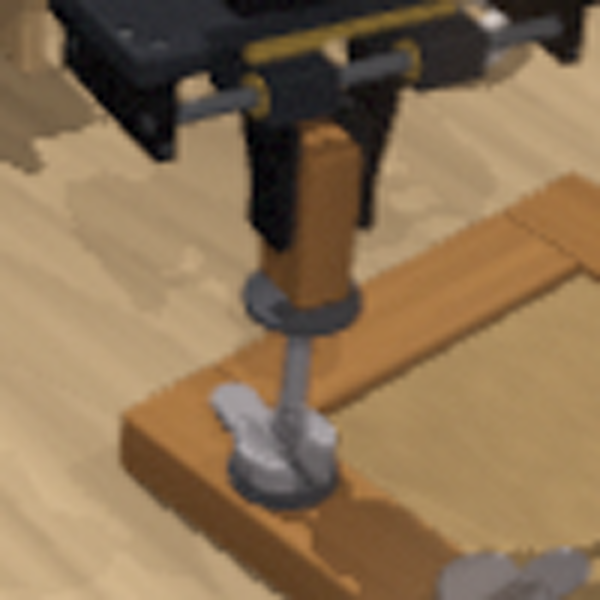

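The blade edge is over the head, in line with the slot (crop about (290,445)). Going down gently.

Request:
jog_arm --pt "1 0.05 -0.08 0.1 0" --pt "1 0 0 0.1 0" --pt "1 0 0 0.1 0" --pt "1 0 0 0.1 0" --pt "1 0 0 0 0"

```text
time_s: 10.82
tool_pos: [496.3, -72.0, 137.1]
tcp_rot: [-2.428, -1.986, 0.071]
contact_force: [-0.8, -0.1, 1.4]
opening: 0.274
```

Run:
```python
from h import *
ptip(491.5,-74.5,34,-11.5)
```

```text
t 10.825 tip [492.5377 -74.6144  37.6711] psi -11.463553495307172 tilt [-0.0376 -0.026 ] F [-0.8374 -0.1394  1.3567] M [ 0.024   0.4035 -0.0537] op 0.2741439721425542 q [-0.2772  0.0326  1.9005 -0.0373  1.2378 -0.0649]
turn 0.0006361115077335015 shift before turn [ 0.0011 -0.0369  0.1481] after [ 0.0011 -0.0369  0.1481]
```

Request:
jog_arm --pt "1 0 -0.03 0.08 0" --pt "1 0 0 0.08 0" --pt "1 0 0 0.06 0"

```text
time_s: 11.2
tool_pos: [496.4, -72.1, 136.8]
tcp_rot: [-2.429, -1.987, 0.07]
contact_force: [-4.8, 2.5, 8.7]
opening: 0.272
```

Run:
```python
from h import *
ptip(491.5,-74.5,34,-11.5)
a=manip.read_camera("side")[:,:,::-1]
cv2.imwrite("pics/s6.png",cv2.resize(a[230:330,300:400],None,fx=6,fy=6,interpolation=cv2.INTER_CUBIC))
```

```text
t 11.2 tip [492.8059 -74.7647  37.4183] psi -11.464291530356464 tilt [-0.036  -0.0264] F [-4.7662  2.4917  8.681 ] M [ 0.4056  1.4901 -0.0584] op 0.27213414625400384 q [-0.2773  0.0318  1.9017 -0.0373  1.2356 -0.065 ]
turn 0.0006232303661281825 shift before turn [ 0.0046 -0.0492  0.1382] after [ 0.0045 -0.0492  0.1382]
```

View pics/s6.png

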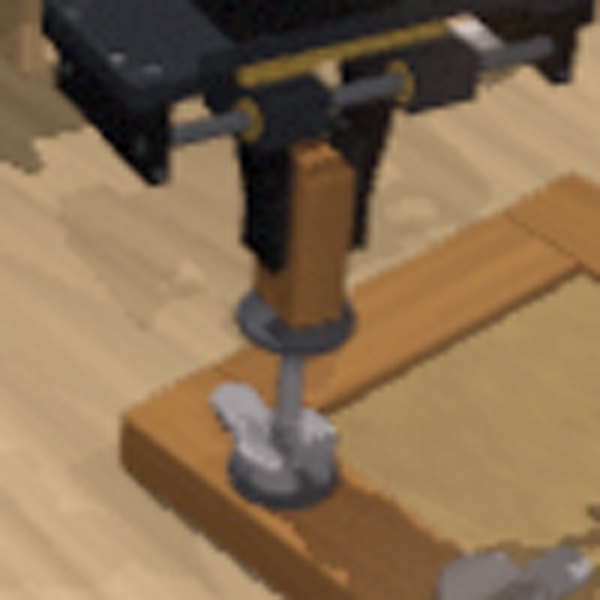

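Request:
jog_arm --pt "1 0 -0.06 -0.02 0" --pt "1 0 -0.06 0.04 0" --pt "1 0 -0.04 0.06 0" --pt "1 0 0 0.06 0"

```text
time_s: 11.75
tool_pos: [494.5, -71.9, 136.8]
tcp_rot: [2.43, 1.987, -0.065]
contact_force: [-4.0, 2.1, 13.7]
opening: 0.27
```

Run:
```python
from h import *
ptip(491.5,-74.5,34,-11.5)
```

```text
t 11.75 tip [491.4461 -74.6414  37.3572] psi -11.460530463918063 tilt [-0.0305 -0.0277] F [-4.0037  2.0738 13.7167] M [ 0.4536  1.4703 -0.0362] op 0.27013996692044806 q [-0.2781  0.0225  1.9113 -0.0371  1.2297 -0.0657]
turn 0.000688873358864527 shift before turn [0.0104 0.0043 0.134 ] after [0.0104 0.0043 0.134 ]
```

Request:
jog_arm --pt "1 0 -0.1 0 0" --pt "1 0 -0.1 0 0" --pt "1 0 0 0.05 0" --pt "1 0 0 0.05 0"

```text
time_s: 12.25
tool_pos: [493.0, -71.8, 136.8]
tcp_rot: [2.424, 1.982, -0.055]
contact_force: [-1.6, 1.4, 13.8]
opening: 0.269
```

Run:
```python
from h import *
ptip(491.5,-74.5,34,-11.5)
a=manip.read_camera("side")[:,:,::-1]
cv2.imwrite("pics/s7.png",cv2.resize(a[270:320,320:370],None,fx=12,fy=12,interpolation=cv2.INTER_CUBIC))
```

```text
t 12.25 tip [490.9311 -74.7478  37.3631] psi -11.47484106374429 tilt [-0.0212 -0.0296] F [-1.6155  1.4244 13.7733] M [0.2891 1.001  0.0344] op 0.2693003700114895 q [-0.2792  0.0109  1.9228 -0.0365  1.2202 -0.0664]
turn 0.00043910627396146076 shift before turn [0.0187 0.0223 0.1337] after [0.0187 0.0223 0.1337]
```

View pics/s7.png

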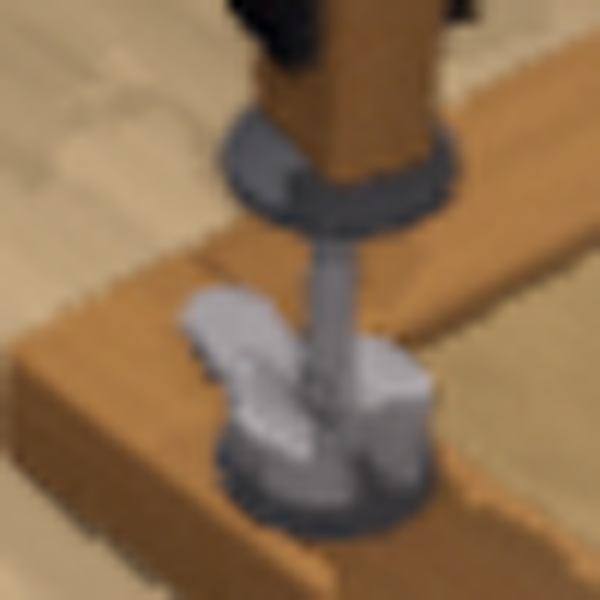

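Run:
```python
from h import *
f=lambda P:(proj("side",P)-[319.5,269.5])*12
# guard bottom rim lowest row: sample circle r=23
th=np.linspace(0,6.28,73)
for fl in(32,34,36,38,40):
    c=np.array([491+0.0212*67,-74.7+.0296*67,fl+65]); 
    b=np.array([f(c+[23*np.cos(t),23*np.sin(t),0]) for t in th]);
    h=np.array([f([491.2+20*np.cos(t),-74.6+20*np.sin(t),fl+12]) for t in th]);
    print(fl,"guard low row",b[:,1].max(),"cols",b[:,0].min(),b[:,0].max(),"head top row/cols",h[:,1].min(),h[:,1].max(),h[:,0].min(),h[:,0].max())
```

```text
32 guard low row 268.46384178020344 cols 221.1792255371597 463.96021987710674 head top row/cols 348.03111653949077 482.53561505426774 226.52120159905235 432.77901870521464
34 guard low row 260.0693190315694 cols 221.6258303766358 464.63756169121166 head top row/cols 340.151207837572 474.55631840666615 226.96250533414832 433.4118348953632
36 guard low row 251.6585746906344 cols 222.07328366276874 465.3161909494406 head top row/cols 332.2568742123194 466.5619957303402 227.40462817784032 434.0458261666099
38 guard low row 243.2315616919684 cols 222.521587815638 465.996111325911 head top row/cols 324.3480760181517 458.55260454140694 227.84757241278226 434.68099579502245
40 guard low row 234.78823278789037 cols 222.9707452645364 466.6773265087338 head top row/cols 316.42477346407077 450.5281021956796 228.29134033011564 435.31734706885663
```

Request:
jog_arm --pt "1 0 -0.05 0.06 0.03" --pt "1 0 0 0.06 0.03" --pt "1 0 0 0.06 0"

```text
time_s: 12.68
tool_pos: [492.8, -71.8, 136.8]
tcp_rot: [2.482, 1.905, -0.052]
contact_force: [-2.6, 1.6, 12.8]
opening: 0.272
```

Run:
```python
from h import *
ptip(491.5,-74.5,34,-11.5)
```

```text
t 12.675 tip [490.9456 -74.8121  37.3751] psi -15.00590461981041 tilt [-0.019  -0.0302] F [-2.6383  1.5832 12.7981] M [ 0.3409  0.874  -0.0132] op 0.2724752240437394 q [-0.2794  0.0085  1.9252 -0.0365  1.218  -0.0048]
turn -0.06118957887657164 shift before turn [0.0224 0.0196 0.1341] after [0.0211 0.0209 0.1341]
```

Request:
jog_arm --pt "1 0 0 0.06 -0.05" --pt "1 0 0 0.06 -0.05" --pt "1 0 0 0.06 0"

```text
time_s: 13.05
tool_pos: [493.5, -72.1, 136.8]
tcp_rot: [2.381, 2.031, -0.052]
contact_force: [-3.6, 1.3, 12.2]
opening: 0.275
```

Run:
```python
from h import *
ptip(491.5,-74.5,34,-11.5)
```

```text
t 13.05 tip [491.701  -75.0985  37.3872] psi -9.081945535950135 tilt [-0.0178 -0.0306] F [-3.6493  1.3287 12.2399] M [ 0.2792  0.8655 -0.0525] op 0.27533237427302565 q [-0.2794  0.0091  1.9246 -0.0366  1.2168 -0.1082]
turn 0.042203011890216906 shift before turn [ 0.0268 -0.01    0.1348] after [ 0.0264 -0.0111  0.1348]
```

Request:
jog_arm --pt "1 0 0 0.04 0.08" --pt "1 0 0 0.04 0.08" --pt "1 0 0 0.04 0.08" --pt "1 0 0 0.04 0.08" --pt "1 0 0 0.04 0.08" --pt "1 0 0 0.04 0.08"

```text
time_s: 13.8
tool_pos: [493.1, -71.9, 136.9]
tcp_rot: [2.799, 1.384, -0.048]
contact_force: [-1.8, 1.9, 8.9]
opening: 0.27
```

Run:
```python
from h import *
ptip(491.5,-74.7,34,-88)
a=manip.read_camera("side")[:,:,::-1]
cv2.imwrite("pics/s8.png",cv2.resize(a[250:320,310:380],None,fx=8,fy=8,interpolation=cv2.INTER_CUBIC))
```

```text
t 13.8 tip [491.2046 -74.877   37.4846] psi -37.380851184103754 tilt [-0.0193 -0.0303] F [-1.846   1.9436  8.929 ] M [0.2354 0.5218 0.0862] op 0.269789360908196 q [-0.2791  0.0093  1.9242 -0.0367  1.2185  0.3862]
turn 0.8834708113943783 shift before turn [0.0178 0.0047 0.1389] after [ 0.0149 -0.0108  0.1389]
```

View pics/s8.png

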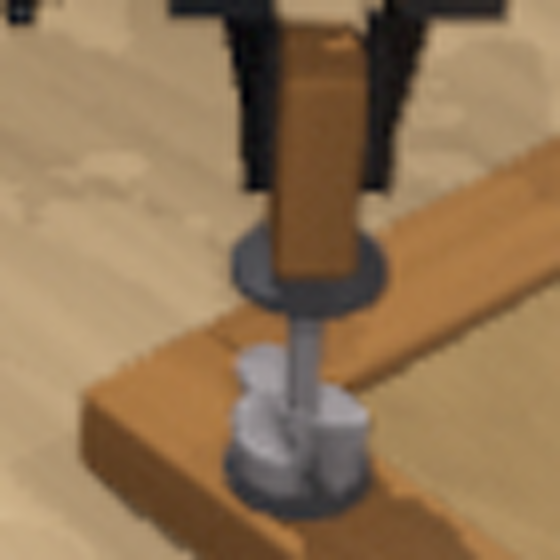

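The tab has swung along with the blade (crop (265,365), was (235,310) in the previous view), so the lock is turning. I'll keep going.

Request:
jog_arm --pt "1 0 0 0.04 0.08" --pt "1 0 0 0.04 0.08" --pt "1 0 0 0.04 0.08" --pt "1 0 0 0.04 0.08" --pt "1 0 0 0.04 0.08" --pt "1 0 0 0.04 0.08" --pt "1 0 0 0.04 0.08" --pt "1 0 0 0.04 0.08" --pt "1 0 0 0.04 0.08" --pt "1 0 0 0.04 0.06"

```text
time_s: 15.1
tool_pos: [493.1, -71.1, 136.9]
tcp_rot: [3.108, 0.173, -0.034]
contact_force: [-0.2, 0.3, 9.3]
opening: 0.27
```

Run:
```python
from h import *
ptip(491.5,-74.7,34,-88)
```

```text
t 15.1 tip [491.033  -74.0203  37.4183] psi -83.619069200177 tilt [-0.0203 -0.0293] F [-0.1669  0.2899  9.3061] M [0.1973 0.4989 0.0702] op 0.26957019510090996 q [-0.2782  0.01    1.9236 -0.036   1.2197  1.1941]
turn 0.07646166675894006 shift before turn [0.0188 0.0254 0.1371] after [0.0206 0.0239 0.1371]
```

Request:
jog_arm --pt "1 0 0 0.04 0.06" --pt "1 0 0 0.04 0.06" --pt "1 0 0 0.04 0.06" --pt "1 0 0 0.04 0.06"

```text
time_s: 15.6
tool_pos: [493.2, -70.9, 136.8]
tcp_rot: [3.104, -0.212, -0.029]
contact_force: [-0.9, 0.4, 9.6]
opening: 0.273
```

Run:
```python
from h import *
ptip(491.5,-74.7,34,-88)
a=manip.read_camera("side")[:,:,::-1]
cv2.imwrite("pics/s9.png",cv2.resize(a[250:370,310:440],None,fx=5,fy=5,interpolation=cv2.INTER_CUBIC))
```

```text
t 15.6 tip [491.1617 -73.8109  37.3761] psi -97.78305518664962 tilt [-0.0204 -0.0292] F [-0.904   0.36    9.5607] M [0.2482 0.5287 0.2184] op 0.2727467718264687 q [-0.2778  0.0104  1.9233 -0.0358  1.2197  1.4416]
turn -0.17074652391134426 shift before turn [0.0204 0.0291 0.1357] after [0.0152 0.0322 0.1357]
```

View pics/s9.png

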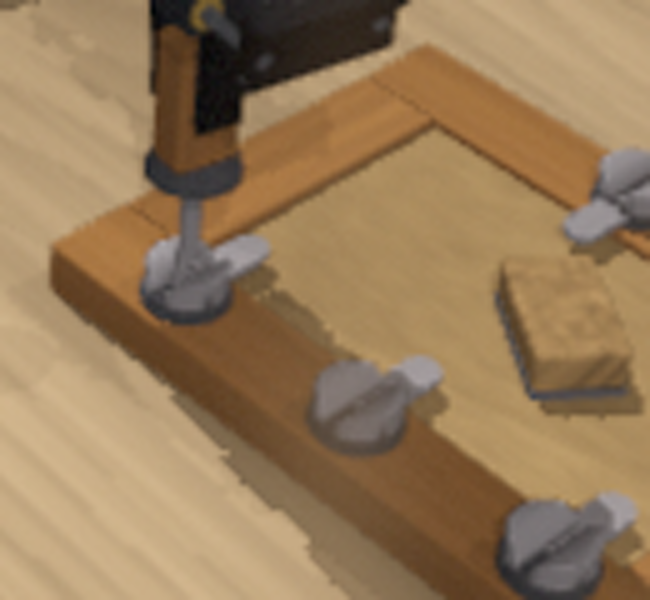

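Request:
jog_arm --pt "1 0 0 0.04 0.06" --pt "1 0 0 0.04 0.06"

```text
time_s: 15.9
tool_pos: [493.3, -70.8, 136.8]
tcp_rot: [3.083, -0.403, -0.025]
contact_force: [-0.3, 1.4, 9.0]
opening: 0.273
```

Run:
```python
from h import *
ptip(491.5,-74.7,34,-88)
for a,b in (((188,280),(262,247)),((358,405),(436,368)),((552,550),(630,506))):
    k=lambda p:np.array(p)/5+[309.6,249.6]
    A=onz("side",*k(a),44);B=onz("side",*k(b),38);print(A,B,np.degrees(np.arctan2(*(B-A)[1::-1])))
a=manip.read_camera("side")[:,:,::-1]
cv2.imwrite("pics/s10.png",cv2.resize(a[250:370,310:440],None,fx=5,fy=5,interpolation=cv2.INTER_CUBIC))
```

```text
t 15.9 tip [491.3147 -73.7283  37.37  ] psi -104.88303880366291 tilt [-0.0203 -0.0294] F [-0.3355  1.3628  8.991 ] M [0.3621 0.5642 0.8329] op 0.2725762752781317 q [-0.2774  0.0106  1.9231 -0.0361  1.2196  1.566 ]
turn -0.2946646148658823 shift before turn [0.0188 0.0311 0.1357] after [0.0089 0.0352 0.1357]
[487.9615 -79.1553  44.    ] [536.8101 -77.0205  38.    ] 2.502299561165253
[ 492.7848 -186.9986   44.    ] [ 542.5296 -186.6001   38.    ] 0.458885205316017
[ 496.679  -296.8106   44.    ] [ 546.8065 -296.2903   38.    ] 0.594619757966531
```

View pics/s10.png

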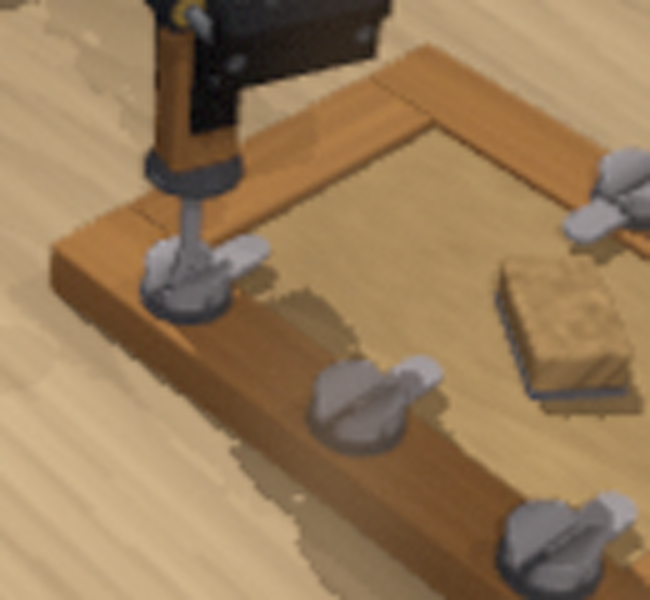

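Request:
jog_arm --pt "1 0 0 0 -0.06" --pt "1 0 0 0 -0.06" --pt "1 0 0 0 0"

```text
time_s: 16.32
tool_pos: [493.1, -70.8, 136.9]
tcp_rot: [3.103, -0.215, -0.029]
contact_force: [1.2, 0.1, 1.6]
opening: 0.268
```

Run:
```python
from h import *
ptip(491.5,-74.7,34,-88)
```

```text
t 16.325 tip [491.0986 -73.7639  37.4844] psi -97.92585391293353 tilt [-0.0206 -0.0299] F [1.2158 0.0618 1.6117] M [ 0.0329 -0.2285  0.0707] op 0.2682667702996336 q [-0.2771  0.0102  1.9233 -0.0366  1.2199  1.4451]
turn -0.17323883185265274 shift before turn [0.0234 0.0303 0.1401] after [0.0178 0.0339 0.1401]
```

Relaxed. Lifting straight up, slowly at first.

Request:
jog_arm --pt "1 0 0 -0.15 0" --pt "1 0 0 -0.2 0" --pt "1 0 0 -0.3 0" --pt "1 0 0 -0.5 0" --pt "1 0 0 -0.8 0" --pt "1 0 0 -0.8 0" --pt "1 0 0 -0.8 0" --pt "1 0 0 -0.8 0" --pt "1 0 0 -0.8 0" --pt "1 0 0 -0.8 0" --pt "1 0 0 0 0"

```text
time_s: 17.7
tool_pos: [495.2, -65.1, 296.9]
tcp_rot: [3.103, -0.221, -0.029]
contact_force: [-0.0, -0.2, -1.4]
opening: 0.274
```

Run:
```python
from h import *
ptip(482,305,180,46)
a=manip.read_camera("side")[:,:,::-1]
cv2.imwrite("pics/s11.png",cv2.resize(a[170:370,270:440],None,fx=3,fy=3,interpolation=cv2.INTER_CUBIC))
```

```text
t 17.7 tip [493.1072 -67.933  197.4398] psi -98.12911256777492 tilt [-0.0208 -0.0287] F [-0.0022 -0.1545 -1.3593] M [-0.0035  0.148  -0.0493] op 0.27373776989166926 q [-0.2657 -0.1097  1.7327 -0.0332  1.5311  1.4487]
turn 0.6260650913045817 shift before turn [ -2.545  -14.7193   0.2782] after [-10.6872 -10.4363   0.2782]
```

View pics/s11.png

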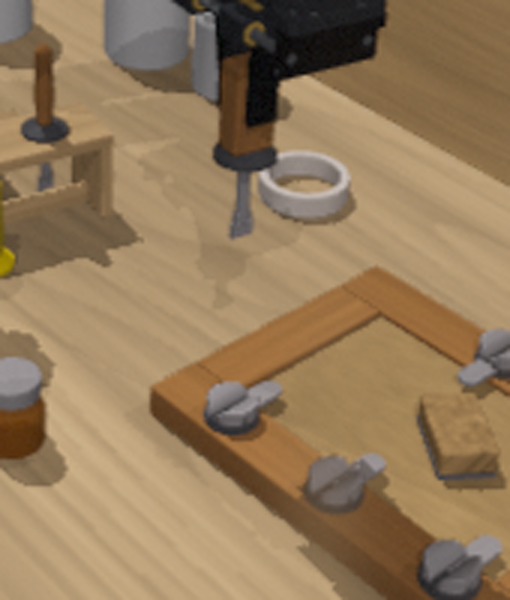

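The lock is shut: its tab at (265,393) is parallel to the other two. Going back to the rack without turning; the jaw line stays across the rack row, clear of the neighbours.

Request:
jog_arm --pt "1 -0.1 -0.4 0 0" --pt "1 -0.15 -0.8 0 0" --pt "1 -0.15 -0.8 0 0" --pt "1 -0.15 -0.8 0 0" --pt "1 -0.15 -0.8 0 0" --pt "1 -0.15 -0.8 0 0" --pt "1 -0.15 -0.8 0 0" --pt "1 -0.15 -0.8 0 0" --pt "1 -0.15 -0.8 0 0" --pt "1 -0.15 -0.8 0 0" --pt "1 0 0 0 0"

```text
time_s: 19.12
tool_pos: [476.2, 140.5, 277.6]
tcp_rot: [3.105, -0.219, -0.068]
contact_force: [0.3, -0.2, -1.1]
opening: 0.268
```

Run:
```python
from h import *
ptip(482,305,180,-98)
```

```text
t 19.125 tip [471.6705 138.0622 178.2317] psi -98.03484415927683 tilt [-0.0454 -0.0248] F [ 0.271  -0.2396 -1.1151] M [ 0.0193  0.1097 -0.0012] op 0.2676535013723267 q [ 0.1406 -0.0802  1.7413 -0.0182  1.529   1.8535]
turn -0.0006081453044700029 shift before turn [-0.5353 -6.6643 -0.2547] after [-0.5312 -6.6647 -0.2547]
```

Request:
jog_arm --pt "1 -0.05 -0.4 -0.05 0" --pt "1 -0.05 -0.6 -0.1 0" --pt "1 -0.05 -0.6 -0.1 0" --pt "1 -0.05 -0.6 -0.1 0" --pt "1 -0.05 -0.6 -0.1 0" --pt "1 -0.05 -0.6 -0.1 0" --pt "1 -0.05 -0.6 -0.1 0" --pt "1 -0.05 -0.6 -0.1 0" --pt "1 -0.05 -0.6 -0.1 0" --pt "1 0 -0.3 0 0" --pt "1 0 0 0 0"

```text
time_s: 20.5
tool_pos: [485.6, 288.3, 295.2]
tcp_rot: [3.105, -0.22, -0.07]
contact_force: [0.2, 0.2, -2.1]
opening: 0.275
```

Run:
```python
from h import *
ptip(482,305,160,-98)
```

```text
t 20.5 tip [480.9706 285.826  195.8325] psi -98.05314181881525 tilt [-0.0468 -0.0252] F [ 0.2219  0.23   -2.0898] M [-0.035   0.1632  0.0341] op 0.27456265616470976 q [ 0.3993  0.0824  1.5461 -0.005   1.566   2.1114]
turn -0.0009274997088243602 shift before turn [-0.0063 -0.81    1.41  ] after [-0.0056 -0.81    1.41  ]
```

Request:
jog_arm --pt "1 0 -0.4 0.2 0" --pt "1 0 -0.4 0.5 0" --pt "1 0 0 0.6 0" --pt "1 0 0 0.6 0" --pt "1 0 0 0.6 0" --pt "1 0 0 0.4 0" --pt "1 0 0 0 0"

```text
time_s: 21.38
tool_pos: [483.8, 305.5, 214.5]
tcp_rot: [3.102, -0.222, -0.076]
contact_force: [-0.2, -0.2, -1.4]
opening: 0.269
```

Run:
```python
from h import *
ptip(482,305,100,-98)
a=manip.read_camera("side")[:,:,::-1];b=manip.read_camera("top")[:,:,::-1]
cv2.imwrite("pics/s12.png",cv2.resize(a[160:280,180:330],None,fx=5,fy=5,interpolation=cv2.INTER_CUBIC))
cv2.imwrite("pics/t12.png",cv2.resize(b[180:340,150:300],None,fx=3.5,fy=3.5,interpolation=cv2.INTER_CUBIC))
f=lambda P:(proj("side",P)-[179.6,159.6])*5
print("hole",f([482,305,90]))
```

```text
t 21.375 tip [478.7919 302.7918 115.1688] psi -98.14453931844209 tilt [-0.0507 -0.0275] F [-0.1535 -0.2139 -1.4108] M [ 0.0226  0.1502 -0.0287] op 0.26910190458573385 q [ 0.4279  0.1482  1.6253 -0.0041  1.4256  2.1423]
turn -0.0025226870054029463 shift before turn [ 0.1423 -0.1265  0.5968] after [ 0.1426 -0.1261  0.5968]
hole [376.9083 304.368 ]
```

View pics/s12.png

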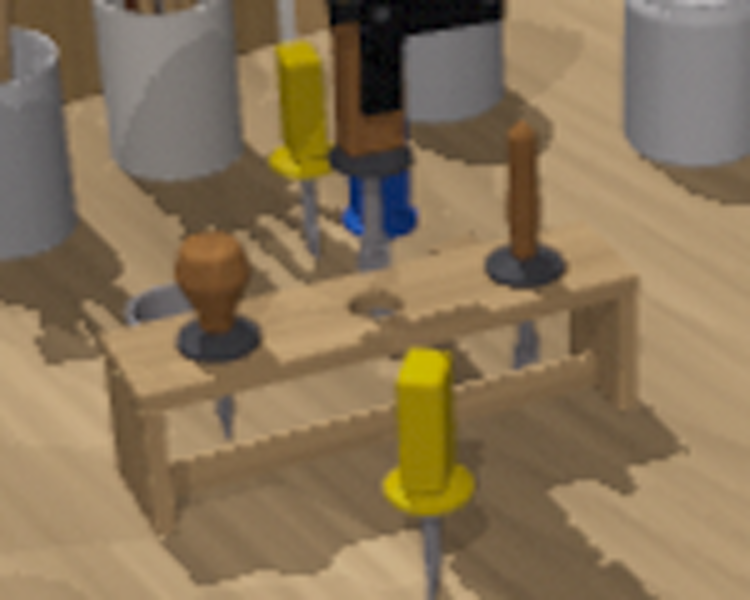

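View pics/t12.png

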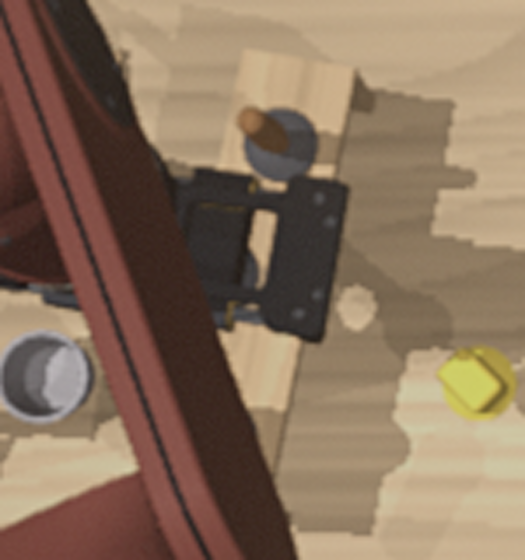

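Request:
jog_arm --pt "1 0.1 -0.1 0 0" --pt "1 0.02 -0.02 0.4 0" --pt "1 0 0 0 0"

```text
time_s: 21.85
tool_pos: [488.7, 308.8, 206.8]
tcp_rot: [3.104, -0.222, -0.068]
contact_force: [-0.7, -0.4, -1.6]
opening: 0.271
```

Run:
```python
from h import *
ptip(481,304.5,80,-98)
a=manip.read_camera("side")[:,:,::-1]
cv2.imwrite("pics/s13.png",cv2.resize(a[180:250,210:310],None,fx=7,fy=7,interpolation=cv2.INTER_CUBIC))
```

```text
t 21.85 tip [484.1777 306.2998 107.3861] psi -98.15514490742753 tilt [-0.0458 -0.0252] F [-0.6933 -0.4157 -1.6467] M [-0.0321  0.1685 -0.027 ] op 0.2708339456432298 q [ 0.4294  0.1634  1.6229 -0.0039  1.4075  2.1439]
turn -0.0027077894523121495 shift before turn [-0.0697  0.0548  1.1016] after [-0.0698  0.0546  1.1016]
```

View pics/s13.png

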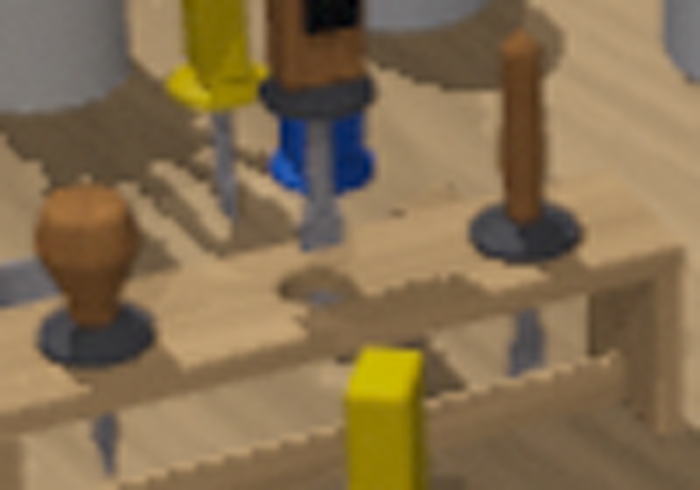

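Request:
jog_arm --pt "1 -0.07 0.05 0 0" --pt "1 0.01 -0.01 0.3 0" --pt "1 0.01 -0.01 0.3 0" --pt "1 0.01 -0.01 0.3 0" --pt "1 0 0 0 0"

```text
time_s: 22.52
tool_pos: [486.6, 307.9, 183.2]
tcp_rot: [3.105, -0.222, -0.067]
contact_force: [-0.4, 0.1, -0.9]
opening: 0.272
```

Run:
```python
from h import *
ptip(480.5,304.3,30,-98)
a=manip.read_camera("side")[:,:,::-1]
cv2.imwrite("pics/s14.png",cv2.resize(a[180:250,210:310],None,fx=7,fy=7,interpolation=cv2.INTER_CUBIC))
```

```text
t 22.525 tip [482.1361 305.3936  83.8595] psi -98.15316268018368 tilt [-0.0451 -0.025 ] F [-0.3968  0.0893 -0.9183] M [0.0156 0.1119 0.0197] op 0.2722028798816586 q [ 0.4295  0.1764  1.6533 -0.004   1.3634  2.1442]
turn -0.0026731930603843524 shift before turn [ 0.0301 -0.0146  2.1556] after [ 0.0302 -0.0145  2.1556]
```

View pics/s14.png

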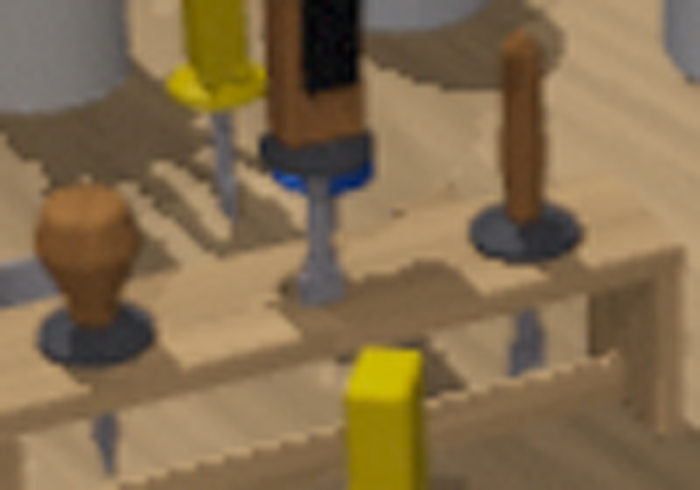

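Request:
jog_arm --pt "1 0.01 -0.01 0.25 0" --pt "1 0.01 -0.01 0.25 0" --pt "1 0.01 -0.01 0.25 0" --pt "1 0 0 0 0"

```text
time_s: 23.08
tool_pos: [487.1, 308.3, 163.9]
tcp_rot: [3.105, -0.222, -0.066]
contact_force: [0.1, -1.1, -1.1]
opening: 0.273
```

Run:
```python
from h import *
ptip(480.5,304.3,30,-98)
a=manip.read_camera("side")[:,:,::-1]
cv2.imwrite("pics/s15.png",cv2.resize(a[180:250,210:310],None,fx=7,fy=7,interpolation=cv2.INTER_CUBIC))
```

```text
t 23.075 tip [482.7492 305.8564  64.4826] psi -98.1565066086928 tilt [-0.044  -0.0244] F [ 0.0717 -1.0735 -1.1062] M [-0.021   0.1183  0.0508] op 0.2731863135660976 q [ 0.4298  0.1943  1.6705 -0.004   1.327   2.1446]
turn -0.0027315556228196375 shift before turn [-0.0248  0.0323  1.383 ] after [-0.0249  0.0323  1.383 ]
```

View pics/s15.png

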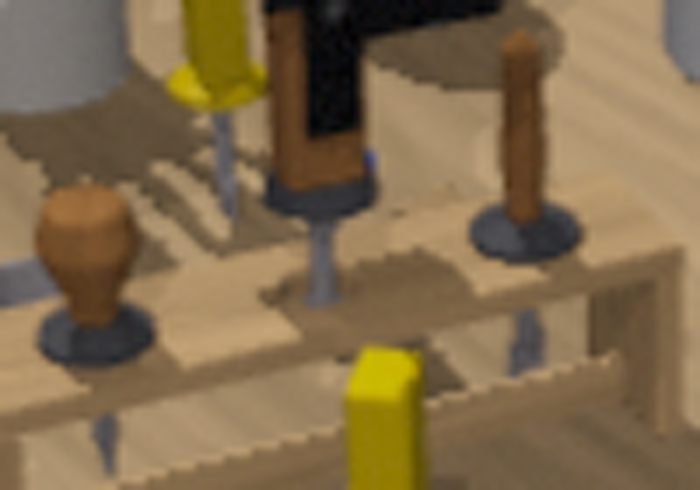

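The blade is inside the hole with no contact force. Continuing down and easing at the end.

Request:
jog_arm --pt "1 -0.05 0.03 0.25 0" --pt "1 -0.05 0.03 0.25 0" --pt "1 0 0 0.25 0" --pt "1 0 0 0.25 0" --pt "1 0 0 0.15 0" --pt "1 0 0 0.08 0" --pt "1 0 0 0 0"

```text
time_s: 24.0
tool_pos: [483.1, 306.4, 131.7]
tcp_rot: [3.106, -0.222, -0.064]
contact_force: [0.2, 0.6, -1.2]
opening: 0.269
```

Run:
```python
from h import *
ptip(480.5,304.3,25,-98)
```

```text
t 24.0 tip [478.8519 304.0555  32.2996] psi -98.155139183859 tilt [-0.0431 -0.0241] F [ 0.2423  0.6203 -1.1685] M [ 0.0471  0.1084 -0.0312] op 0.26878790377561756 q [ 0.4298  0.2162  1.709  -0.0041  1.2657  2.1448]
turn -0.002707689557196504 shift before turn [ 0.0753 -0.0278  0.2885] after [ 0.0753 -0.0276  0.2885]
```

Request:
jog_arm --pt "1 0.02 0 0.1 0" --pt "1 0 0 0.08 0" --pt "1 0 0 0.06 0" --pt "1 0 0 0.05 0"

```text
time_s: 24.5
tool_pos: [483.9, 306.5, 125.9]
tcp_rot: [3.107, -0.222, -0.062]
contact_force: [-4.3, -2.6, 10.8]
opening: 0.267
```

Run:
```python
from h import *
ptip(480.5,304.3,25,-98)
a=manip.read_camera("side")[:,:,::-1]
cv2.imwrite("pics/s16.png",cv2.resize(a[180:250,210:310],None,fx=7,fy=7,interpolation=cv2.INTER_CUBIC))
```

```text
t 24.5 tip [479.7775 304.1085  26.5073] psi -98.15254952046237 tilt [-0.0419 -0.0236] F [-4.3311 -2.6103 10.8299] M [-0.4896  1.049  -0.0138] op 0.2668770736745996 q [ 0.4293  0.223   1.7126 -0.0042  1.2539  2.1443]
turn -0.0026624914044068603 shift before turn [ 0.0298 -0.0134  0.0588] after [ 0.0298 -0.0134  0.0588]
```

View pics/s16.png

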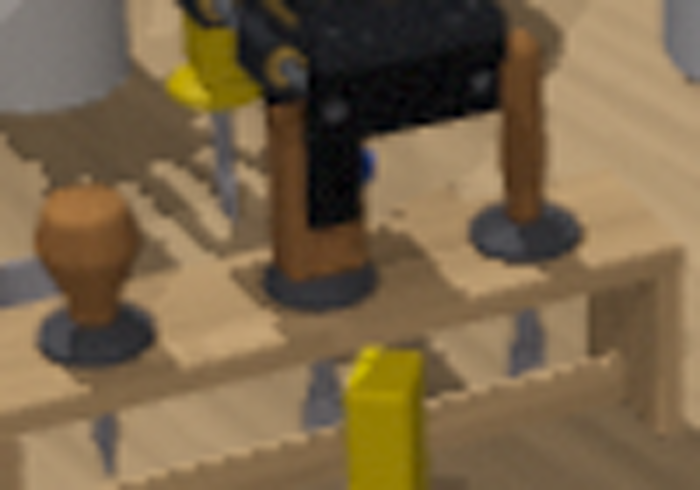

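The guard is on the rack (10.8 N up). Relaxing and opening.

Request:
jog_arm --pt "1 0 0 -0.04 0" --pt "0.66 0 0 0 0" --pt "0.6 0 0 0 0" --pt "0.5 0 0 0 0" --pt "0.4 0 0 0 0" --pt "0.3 0 0 0 0" --pt "0.3 0 0 0 0"

```text
time_s: 25.42
tool_pos: [484.5, 306.7, 127.3]
tcp_rot: [3.107, -0.222, -0.06]
contact_force: [1.3, -0.3, 0.0]
opening: 0.678
```

Run:
```python
from h import *
ptip(480.5,304.3,25,-98)
a=manip.read_camera("side")[:,:,::-1]
cv2.imwrite("pics/s17.png",cv2.resize(a[180:250,210:310],None,fx=7,fy=7,interpolation=cv2.INTER_CUBIC))
```

```text
t 25.425 tip [480.4613 304.4215  27.8797] psi -98.15425493239063 tilt [-0.0405 -0.023 ] F [ 1.3229 -0.2726  0.0094] M [-0.0262  0.1106 -0.0263] op 0.6782092282105507 q [ 0.4293  0.2217  1.7113 -0.0042  1.255   2.1443]
turn -0.002692256457657717 shift before turn [0.0065 0.0013 0.1151] after [0.0065 0.0013 0.1151]
```

View pics/s17.png

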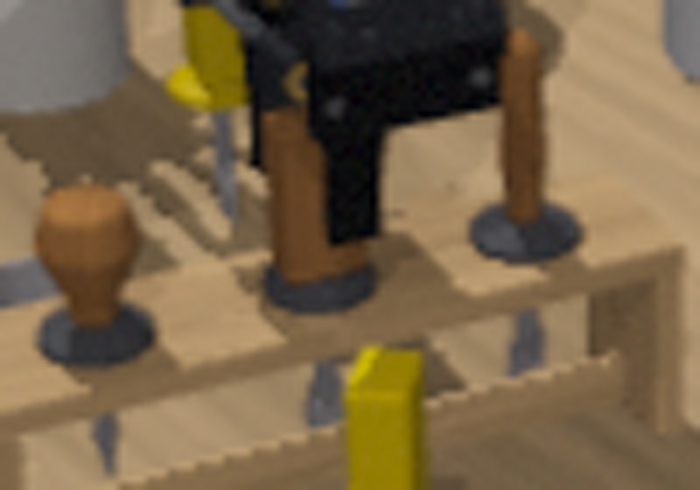

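The driver stays upright on its guard. Retreating upward.

Request:
jog_arm --pt "0.3 0 0 -0.3 0" --pt "0.3 0.03 -0.02 -0.5 0" --pt "0.3 0.03 -0.02 -0.6 0" --pt "0.3 0 0 -0.8 0" --pt "0.3 0 0 -0.8 0" --pt "0.3 0 0 -0.8 0" --pt "0.3 0 0 -0.8 0" --pt "0.3 0 0 -0.8 0" --pt "0.3 0 0 0 0"

```text
time_s: 26.6
tool_pos: [494.0, 311.7, 276.4]
tcp_rot: [3.112, -0.223, -0.047]
contact_force: [-0.6, -0.0, -0.6]
opening: 0.7
```

Request:
jog_arm --pt "0.3 0 -0.8 0 0" --pt "0.3 0 -0.8 0 0" --pt "0.3 0 -0.8 0 0" --pt "0.3 0 -0.8 0 0" --pt "0.3 0 -0.8 0 0" --pt "0.3 0 -0.8 0 0" --pt "0.3 0 -0.8 0 0" --pt "0.3 0 0 0 0" --pt "0.3 0 0 0 0"

```text
time_s: 27.72
tool_pos: [512.0, 456.3, 266.1]
tcp_rot: [3.106, -0.22, -0.058]
contact_force: [0.5, -0.8, 0.4]
opening: 0.7
```

Run:
```python
from h import *
ptip(480.5,304.3,25,-98)
a=manip.read_camera("side")[:,:,::-1];b=manip.read_camera("top")[:,:,::-1]
cv2.imwrite("pics/s18.png",a);cv2.imwrite("pics/t18.png",b)
c=lambda i:cv2.resize(i,None,fx=7,fy=7,interpolation=cv2.INTER_CUBIC)
cv2.imwrite("pics/d18.png",c(a[165:245,215:310]))
```

```text
t 27.725 tip [508.117  453.8302 166.7151] psi -98.07143931196136 tilt [-0.0393 -0.0248] F [ 0.46   -0.7731  0.4066] M [-0.0555  0.105  -0.0334] op 0.6999417831428628 q [0.6119 0.3821 1.2477 0.0023 1.5582 2.324 ]
turn -0.0012468512090850323 shift before turn [-0.0467  5.9037  5.8543] after [-0.0541  5.9036  5.8543]
```

View pics/s18.png

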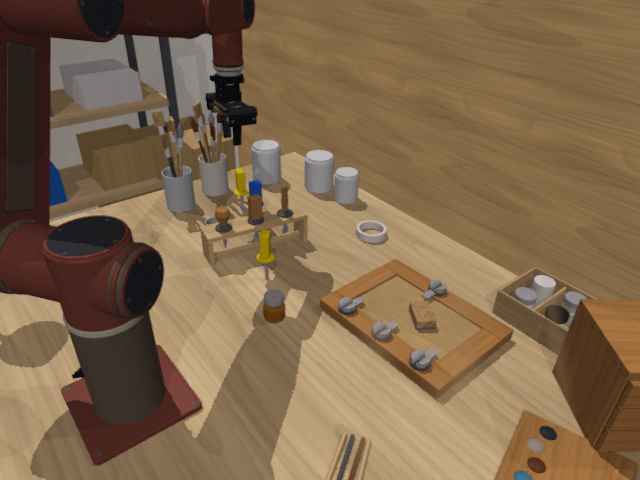

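View pics/t18.png

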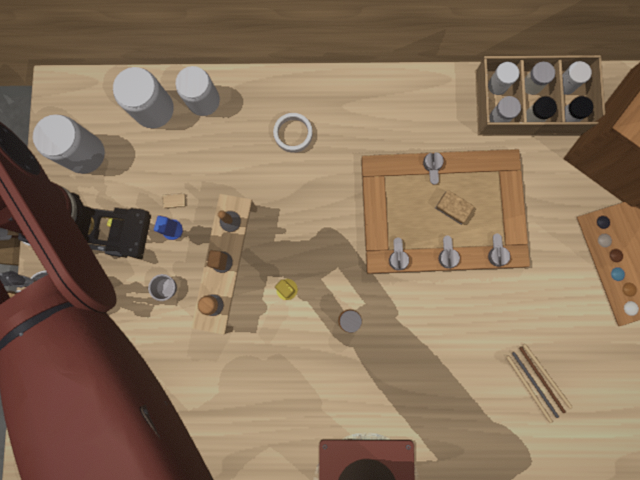

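View pics/d18.png

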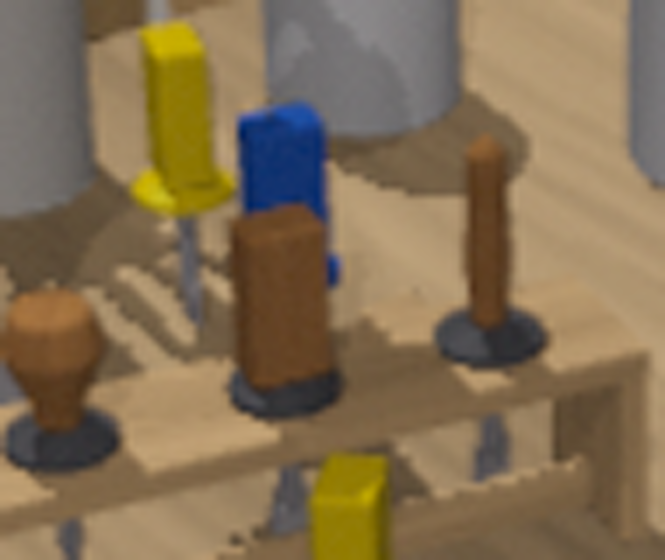

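Request:
jog_arm --pt "0.3 0 0.5 -0.3 0" --pt "0.3 0 0.6 -0.3 0" --pt "0.3 0 0.5 -0.2 0" --pt "0.3 0 0 0 0" --pt "0.3 0 0 0 0" --pt "0.3 0 0 0 0"

```text
time_s: 28.58
tool_pos: [507.7, 412.1, 291.2]
tcp_rot: [3.107, -0.225, -0.054]
contact_force: [-0.7, 0.2, -1.2]
opening: 0.699
```

Run:
```python
from h import *
s=manip.state();print(s["time_s"],s["tool_pos"],s["contact_force"],s["joint_vel"])
a=manip.read_camera("side");b=manip.read_camera("top")
a0=cv2.imread("pics/side0.png")[:,:,::-1]
# brown handle mask, before and after
for i in(a0,a):
    h=cv2.cvtColor(np.ascontiguousarray(i[190:222,244:270]),cv2.COLOR_RGB2HSV);m=((h[...,0]<18)&(h[...,1]>135)&(h[...,2]>50)).astype(np.uint8)
    c=max(cv2.findContours(m,0,2)[0],key=cv2.contourArea);M=cv2.moments(c);print(M["m10"]/M["m00"]+244,M["m01"]/M["m00"]+190,cv2.contourArea(c),cv2.minAreaRect(c))
manip.hand_in()
```

```text
28.575 [507.7005 412.1439 291.2483] [-0.7239  0.1877 -1.2374] [ 0.0002  0.0011  0.0051  0.0004 -0.0019 -0.0005]
253.64654088050315 207.0566037735849 265.0 ((9.579410552978516, 17.0323543548584), (24.696273803710938, 12.501529693603516), 85.60128784179688)
254.50825688073394 207.06238532110092 272.5 ((10.457338333129883, 17.387371063232422), (24.478240966796875, 13.436742782592773), 83.2901611328125)
the job is handed in; nothing more can be done
```

I took the brown flat screwdriver from the middle rack hole, turned the open lock clockwise to its stop, hung the screwdriver back in the same hole and handed the job in at about 28.7 s.

**Lock:** The blade sat on the slot floor throughout the turn. Its height stayed constant to about 0.1 mm, with about 9 N pushing up. At the stop the moment rose to 0.83 N m and the tab moved no further. In both final pictures the tab is parallel to the two shut locks. I measured it at about 2.5° from straight ahead; the others read about 0.5° and the rail's own square is about 2°.

**Screwdriver:** After release the handle's centre in the side picture is within 1 pixel (about 2 mm) of where it started, and it leans by about 2° in that picture compared with the start. The gripper stands clear, with only about 1 N of residual force.

**Disagreements:**
- The blade edge calculated from the arm's pose read about 37 mm at the slot floor, while the pictures put the floor at about 34 mm. I relied on the contact evidence there.
- The arm picked up about 3° of tilt during fast moves, which the moves available could not correct directly. I aimed by the blade tip to allow for it.

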